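# Pin the reagent rack gate and hold its label holder home

### The arm

A 6-joint arm with a two-finger parallel gripper is mounted at the origin on the work surface. World frame = base frame: x ahead of the robot, y to its left, z up, the work surface at z = 0. Lengths are in m, angles in rad, forces in N, time in s.
With the tool pointing down it reaches from about 0.375 to 0.9 m from the base axis. Payload 3.1 kg.
Tool frame: the origin (TCP) lies between the finger pads; the fingertips stand 11 mm ahead of it and the grasp point (between the pads) lies 8 mm behind it; z points along the fingers, y is the line along which they close (so a half turn about z gives the same grasp; the last joint's range is limited). The gripper opens to 87 mm and grips with 3 to 60 N. Pads are 19 mm wide; open, the fingers measure 117 mm over their backs; the gripper's body (75 mm by 190 mm) begins 51 mm behind the grasp point.
Start: joints at [-1.373, 0.527, 1.433, -0, 1.181, -0.178], TCP at [0.229, -0.581, 0.234] pointing down, gripper open.
Joint ranges: [-3.08, 3.08], [-0.75, 2.2], [0.22, 2.44], [-1.43, 4.57], [0, 2.65], [-2.85, 2.85]. Speed limits (rad/s): [2.79, 2.79, 3.14, 3.14, 3.14, 3.14].

### API

Orientations are given as a unit quaternion [x, y, z, w].
In Python, from rig import get_obs, camera, hand_in gives the robot as it stands.
- The arm moves only by the shell command python3 -m pendant 'ROWS' [FORCE]. ROWS is JSON, a list that holds one entry, the list of rows, each a list of 7 numbers: the shift along the tool's x, y, z in m, then the turn, a rotation vector about the tool's x, y, z in degrees, then the opening, from 0 (shut) to 1 (fully open). In form: [[[x, y, z, ax, ay, az, fingers], ...]]. A call has exactly 5 rows; each row shifts and turns the commanded pose from where the row before left it, along the tool's axes as they then stand; what a row does not reach is not made up. A row lasts 1/8 s, in which the tool goes at most 62.5 mm and 10.7 degrees, less where a joint would pass 70% of its speed; a pose out of reach is approached as far as the arm can. A call with a gripper value outside its range is refused whole. The fingers move at their own pace and stop on an object; FORCE is the grip in N (left out, the last holds). Time passes only in rows, so rows that do not move let the fingers close, or fill a call up. It gives the time, the measured TCP pose, the force, the opening and the grip force at its end, in the units of the state.
- get_obs(): the state, without advancing time (a new reading comes with each control period).
- camera(name): name is "scene" or "top"; returns a dict with "img" (420x560x3 uint8, red, green, blue), "intrinsics" (3x3 intrinsics, pixels), "k1" (the pictures are not rectified: a ray, as slopes to the right and down, at radius r is drawn at 1 + k1 r^2 times it, then the intrinsics apply), "R" (3x3) and "t" (3): a world point X has camera coordinates R X + t. Camera axes: x right, y down, z forward; pixel columns grow to the right and rows downward; lengths in m; the calibration is good to about 2 mm. A picture is of the moment at which its call begins. There is no depth.
- hand_in(): hands the job in; it is judged then, once.
The state is a dict: "time": time; "q": joint angles; "joint_velocities": joint speeds; "joint_torque": joint torques, N m; "position": TCP position; "tool_rot": TCP orientation; "ft_force": force on the tool from outside, world axes, zero at the start; "moment": the same for the moment, N m; "grip_width": finger opening in m; "grip_force": force on a finger pad.
Only numpy, scipy, OpenCV 4.12 (cv2) and the standard library are available. Lean on these libraries where they do the work, as an engineer would, in place of code of your own. Each camera call takes 0.05 s, during which the arm holds its last target. There are 200 camera calls.

### The job

Lock the reagent rack's blue gate by pushing the red-gripped pin down through the aligned fork and lug holes until its flange seats, and let go of it. Then take the yellow label holder from its stand, push it down behind the white front lip of the gate's label slot until it is fully home against the spring, and finish while still holding it pressed there with the gripper, as a colleague will fasten it. Leave the bottles and the other things on the bench where they stand.

Things in the scene. Friction and masses are not known exactly. Their poses are not given: they have to be found in the camera images.
- rack: White steel reagent rack fixed to the bench, 200 mm deep, 310 wide, walls 65 high, two amber bottles in it. Its x axis points from the blue front gate (at x = 0, robot's side) to the bottles, which stand at least 78 mm behind the gate line; z up. The gate runs along y: hinge post at y = +130 mm, locking fork at y = -130 mm. Origin at bench height, midway between them.
- fork_mouth (a point): Centre of the hole in the top face of the steel locking fork, 72 mm above the bench; axes as the rack's. Two 6 mm fork plates (44 x 36 mm) with 12.5 mm holes, the upper countersunk by 3 mm, and the gate's 8 mm brass lug (13 mm hole) between them. The holes start aligned; the bore is vertical, 23 mm through, open below.
- gate (a joint): Swing angle of the gate about its vertical hinge post, rad: 0 shut (lug in the fork, as it starts), growing as it swings out towards the robot. It swings freely under a few newtons until it is pinned.
- gate_slot (a point): Centre of the floor of the label slot in the blue gate, 35 mm above the bench; x across the slot (7.5 mm gap between the white front lip on the robot's side and the blue back wall), y along it (66 mm long), z up. Lip, back wall and gate top stand 32 mm above this floor; beside the slot both walls flare out above that, to 38 mm, 23 mm apart. Open upwards.
- ejector (a joint): Travel (m) of the orange sprung ejector foot in the slot: 0 = up, standing 8 mm above the slot floor; 0.008 = flush. It pushes back with 3.6 N at first and 8.4 N when flush, so a holder that is let go springs up again. At flush the holder meets the rigid slot floor: a sharp rise of force.
- holder: Yellow rigid label holder, white label on both faces: plate 5 mm thick (x), 60 wide (y), 85 tall (z, up); its lowest 6 mm is stepped in to 3 x 54 mm. Either face may go to the front. About 50 g. Starts upright in the stand. Grip it across the thickness with the fingertips at least 42 mm above its underside, to clear the lip. Origin: centre of its underside.
- stand: Grey stand block, fixed, 44 x 90 x 35 mm high; the holder stands in its 18 mm deep slot (6.5 x 64 mm, along y), 67 mm of it showing above. Origin: centre of its underside.
- pin: Locking pin, upright in the pin block, z up: steel shank 10 mm diameter, 40 long, its last 4 mm only 5 in diameter; then a flange 19 in diameter, 4 thick; then a red grip 14 in diameter, 34 tall (78 mm in all). About 50 g. Origin: centre of the shank's lower end; seated, this is 40 mm below fork_mouth, with the flange on the upper fork plate.
- pin_block: Black pin block, fixed, 56 x 56 x 50 mm high, the pin stands in the hole in its centre with its flange on the block's top. Stand and block may have exchanged places. Origin: centre of its underside.
- amber_left: Amber glass bottle, 54 mm diameter, 115 mm tall, blue cap, loose in the rack behind the gate, on the left seen from the gate side. Bystander. Origin: centre of its underside.
- amber_right: Amber glass bottle, 54 mm diameter, 115 mm tall, red cap, loose in the rack on the right. Bystander. Origin: centre of its underside.
- beaker: Glass beaker, 60 mm diameter, 65 mm tall, near the robot. Bystander. Origin: centre of its underside.
- white_bottle: White plastic bottle, 60 mm diameter, 110 mm tall, blue cap. Bystander. Origin: centre of its underside.
- vial: Small glass jar with black cap, 28 mm diameter, 50 mm tall. Bystander. Origin: centre of its underside.
- marker: Black marker, 14 mm diameter, 120 mm long, lying on the bench. Bystander. Origin: underside at mid-length.
Not all that is in view belongs to the job. There is more than one size of the holder; the one meant has the size given above.

How it is judged:
On the way:
1. the pin is seated in the fork and lug, its flange down, and let go, before the holder is in the slot (horizontal distance between pin and fork_mouth below 0.004 m and z of pin in the frame of fork_mouth between -0.044 and -0.037 m and angle between pin's own z axis and vertical below 0.12 rad and value of joint gate below 0.03 rad and contact force between the fingers and pin below 0.1 N and distance between holder and gate_slot above 0.1 m), for 0.2 s.
At the end, for the whole second after the job is handed in: Fingers press the holder (over 3 N), at rest: underside within 2.5 mm of the slot floor, 5 mm across, 7 mm along, upright to 7 deg, ejector down over 5.5 mm. Pin untouched and seated: flange within 3 mm of the fork, within 4 mm of its axis, upright to 7 deg; gate under 0.03 rad (horizontal distance between pin and fork_mouth below 0.004 m and z of pin in the frame of fork_mouth between -0.044 and -0.037 m and angle between each of pin, holder's own z axis and vertical below 0.12 rad and value of joint gate below 0.03 rad and x of holder in the frame of gate_slot between -0.005 and 0.005 m and y of holder in the frame of gate_slot between -0.007 and 0.007 m and z of holder in the frame of gate_slot between -0.0025 and 0.0025 m and value of joint ejector above 0.0055 m and contact force between the fingers and holder above 3 N and contact force between the fingers and pin below 0.1 N and linear speed of holder below 0.02 m/s); the arm keeps its last pose, push and grip.
It fails at once if a bystander was moved more than 30 mm from where it stood, or a bottle, beaker or vial was tipped (distance of any of amber_left, amber_right, beaker, white_bottle, vial, marker from where it was at the start of the episode above 0.03 m or angle between any of amber_left, amber_right, beaker, white_bottle, vial's own z axis and vertical above 0.4 rad).
It also fails if it takes over 53 s, if anything falls off the work surface, if the arm or the gripper's body presses on something with over 40 N, if the wrist force passes 120 N, or if a joint passes its speed limit or range.

## Working session

There is one attempt and no reset: what is moved stays moved. The work goes in short steps, Python scripts to look and compute and a shell command to move; the robot and the scene stay as the last step left them, time stands still between calls to the robot, and variables do not carry over. Pictures are saved under pics/ and viewed, at most 10 in all, crops included, and the job is handed in when it is done.

```bash
ls; mkdir -p pics; python3 - <<'E'
from rig import *
import cv2,pickle
o=get_obs();print(o)
for n in("scene","top"):
    c=camera(n);pickle.dump(c,open(f"{n}0.pkl","wb"));cv2.imwrite(f"pics/{n}0.png",c["img"][...,::-1])
    print(n,c["intrinsics"],c["k1"],c["R"],c["t"])
E
```

```text
pics
{'time': 0.0, 'q': array([-1.37350419e+00,  5.28461741e-01,  1.43387064e+00, -3.36593156e-06,
        1.18142475e+00, -1.78514967e-01]), 'joint_velocities': array([ 6.73565726e-04,  7.25337120e-04,  4.32418919e-04, -8.38112924e-05,
        1.70187588e-03, -5.55533165e-05]), 'joint_torque': array([-1.42304165e-03, -4.40052652e+01, -1.76592851e+01,  6.31666020e-02,
        5.82707429e-02, -1.49107168e-04]), 'position': array([ 0.22926777, -0.58067635,  0.23258442]), 'tool_rot': array([ 9.82397314e-01,  1.86800282e-01, -1.17167559e-05, -1.08217452e-03]), 'ft_force': array([ 0.76263405, -0.78279031,  0.81278329]), 'moment': array([-0.01125472, -0.04640695, -0.01207946]), 'grip_force': 0.0, 'grip_width': 0.08729379810145754}
scene [[400.12306965   0.         285.98288221]
 [  0.         400.12306965 206.54883775]
 [  0.           0.           1.        ]] -0.022812365666266942 [[ 0.63076097  0.77597642  0.00109577]
 [ 0.42884368 -0.34741273 -0.83390496]
 [-0.6467099   0.52646462 -0.55190698]] [-0.33386436 -0.16273875  1.46548371]
top [[429.19986825   0.         278.8064197 ]
 [  0.         429.19986825 211.7275375 ]
 [  0.           0.           1.        ]] -0.024469876844024106 [[-0.01321769 -0.99978953 -0.01569069]
 [-0.99511358  0.01468821 -0.09763816]
 [ 0.09784808  0.01432346 -0.99509828]] [0.03831005 0.5417889  0.97232163]
```

View pics/scene0.png

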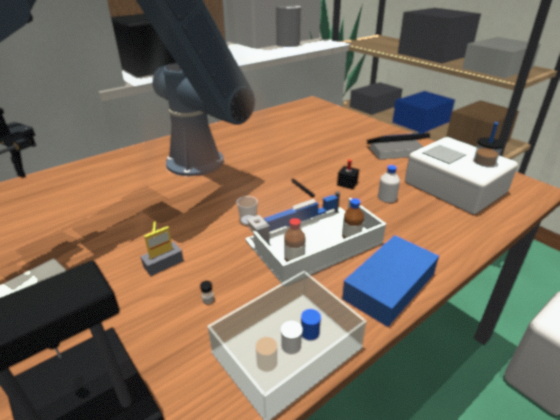

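View pics/top0.png

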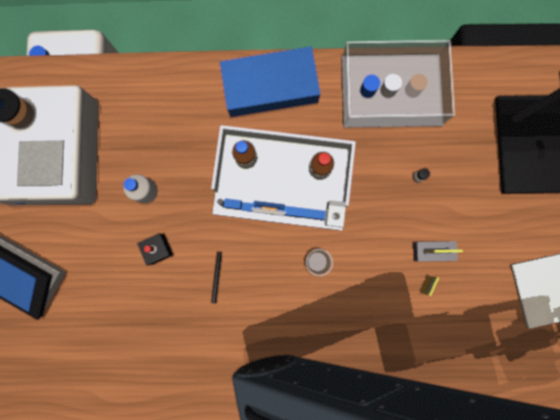

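The scene view shows the rack in the centre with the fork (steel block) at about (257,224), the pin block at (348,178) and the stand with the holder at (160,252). In the top view the pin is at (150,248), the fork at (336,215), the label slot at (270,208) and the stand at (437,251), with a small yellow decoy at (430,286). I'll enlarge the key areas.

```bash
cat > h.py <<'E'
import numpy as np,cv2,pickle
def load(n): return pickle.load(open(n+".pkl","rb"))
def ray(c,u,v):
    K=np.array(c["intrinsics"]);d=np.array([(u-K[0,2])/K[0,0],(v-K[1,2])/K[1,1]]);s=d.copy()
    for _ in range(10): s=d/(1+c["k1"]*(s@s))
    R=np.array(c["R"]);t=np.array(c["t"]); return -R.T@t, R.T@np.array([s[0],s[1],1])
def onz(c,u,v,z):
    o,d=ray(c,u,v); return o+d*(z-o[2])/d[2]
def proj(c,X):
    p=np.array(c["R"])@np.array(X)+np.array(c["t"]);s=p[:2]/p[2];s=s*(1+c["k1"]*(s@s));K=c["intrinsics"]
    return np.array([K[0][0]*s[0]+K[0][2],K[1][1]*s[1]+K[1][2]])
def tri(c1,p1,c2,p2):
    o1,d1=ray(c1,*p1);o2,d2=ray(c2,*p2);d1/=np.linalg.norm(d1);d2/=np.linalg.norm(d2)
    a=np.linalg.lstsq(np.c_[d1,-d2],o2-o1,rcond=None)[0];A=o1+d1*a[0];B=o2+d2*a[1]
    return (A+B)/2,np.linalg.norm(A-B)
def crop(c,x,y,w,h,s): return cv2.resize(c["img"][y:y+h,x:x+w,::-1],None,fx=s,fy=s,interpolation=cv2.INTER_CUBIC)
E
python3 - <<'E'
from h import *
t=load("top0");s=load("scene0")
cv2.imwrite("pics/a.png",crop(t,205,120,160,115,5))
b=np.zeros((600,800,3),np.uint8)
b[:300,:400]=crop(t,130,225,50,37,8)[:300,:400][:296] if 0 else cv2.resize(t["img"][225:263,130:180,::-1],(400,300),interpolation=2)
b[:300,400:]=cv2.resize(t["img"][230:305,400:500,::-1],(400,300),interpolation=2)
b[300:,:400]=cv2.resize(s["img"][155:193,325:375,::-1],(400,300),interpolation=2)
b[300:,400:]=cv2.resize(s["img"][215:275,130:210,::-1],(400,300),interpolation=2)
cv2.imwrite("pics/b.png",b)
cv2.imwrite("pics/c.png",crop(s,235,180,160,110,5))
E
```

```text
(no output)
```

View pics/a.png

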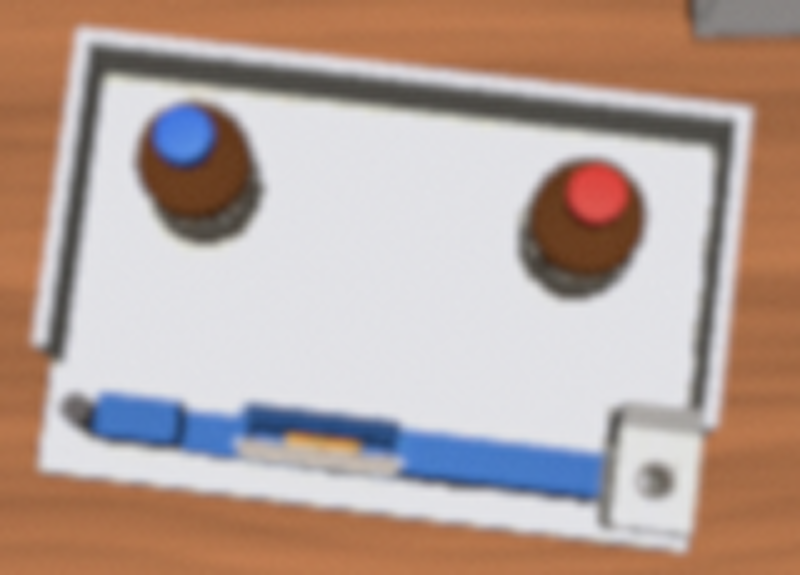

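View pics/b.png

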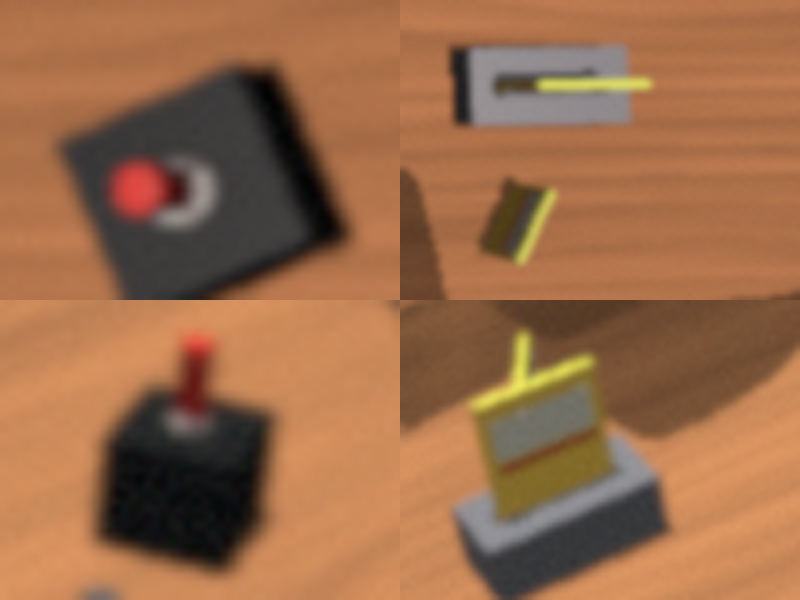

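View pics/c.png

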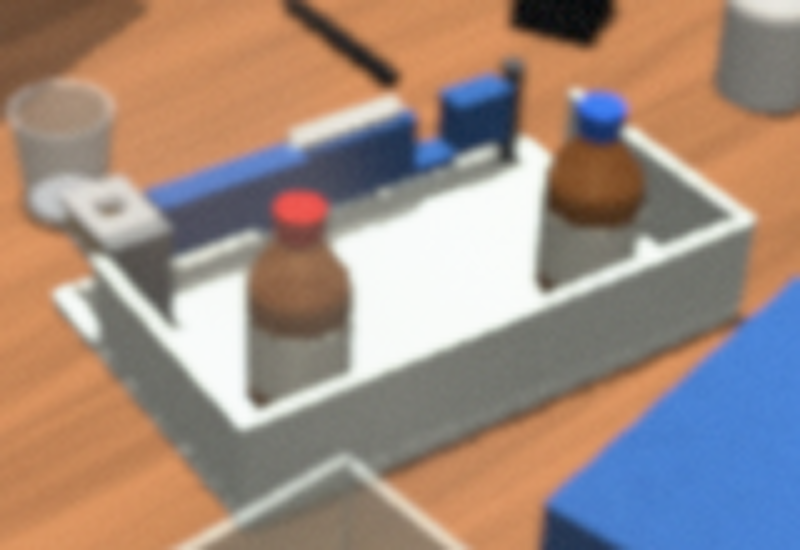

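The crops show the fork hole at crop (655,482), i.e. top-view pixel (336,216), and at about (257,221) in the scene view. The slot lip runs from (252,209) to (285,213) in the top view. In the stand stands a holder, and beside it the smaller decoy lies at (432,286). I'll measure these now.

```bash
cat > m.py <<'E'
from h import *
t=load("top0");s=load("scene0")
def cen(c,box,f,sub=True):
    x0,y0,x1,y1=box;I=c["img"][y0:y1,x0:x1].astype(float)
    w=f(I);m=w>0;n,l,st,_=cv2.connectedComponentsWithStats(m.astype(np.uint8))
    k=1+np.argmax(st[1:,4]);w=w*(l==k);Y,X=np.mgrid[y0:y1,x0:x1]
    return np.array([(w*X).sum(),(w*Y).sum()])/w.sum(),(l==k).sum(),(l==k)
red=lambda I:np.clip(I[...,0]-I[...,1:].max(-1)-70,0,80)
dark=lambda I:np.clip(150-I.max(-1),0,60)
np.set_printoptions(precision=4,suppress=True)
pt,n,_=cen(t,(130,230,175,265),red);print("pin red top",pt,n,onz(t,*pt,.088-.002))
ps,n,_=cen(s,(335,150,365,185),lambda I:np.clip(I[...,0]-I[...,1:].max(-1)-40,0,80));print("pin red scene",ps,n,"tri",tri(t,pt,s,ps))
ft,n,_=cen(t,(331,211,341,221),dark);print("fork top",ft,n,onz(t,*ft,.072))
fs,n,_=cen(s,(250,217,263,226),lambda I:np.clip(165-I.max(-1),0,60));print("fork scene",fs,n,"tri",tri(t,ft,s,fs))
yel=lambda I:np.clip(np.minimum(I[...,0],I[...,1])-I[...,2]-90,0,60)
for b in((430,240,470,260),(420,272,445,300)):
    p,n,m=cen(t,b,yel);Y,X=np.nonzero(m);(c,wh,a)=cv2.minAreaRect(np.c_[X,Y].astype(np.float32));c=np.add(c,b[:2]);print("yellow",p,n,c,wh,a)
E
python3 m.py; python3 - <<'E'
from h import *
t=load("top0");s=load("scene0")
print(t["img"][211:222,330:342].max(-1)); print(s["img"][214:230,247:267].max(-1))
for r in range(246,256): print(r,[tuple(int(x) for x in t["img"][r,c]) for c in (432,434,436,438,448,458,460,462,464)])
E
```

```text
pin red top [146.84   248.4623] 39 [0.46   0.3196 0.086 ]
pin red scene [350.7061 161.8533] 703 tri (array([0.4612, 0.3227, 0.0805]), np.float64(0.0034500702973368205))
fork top [336.4402 215.5142] 22 [ 0.5275 -0.0976  0.072 ]
fork scene [256.5745 221.1702] 6 tri (array([ 0.5278, -0.0973,  0.0715]), np.float64(0.000802663140993488))
yellow [448.4832 250.5676] 53 [448.  250.5] (1.0, 26.0) 90.0
yellow [433.6806 285.9215] 27 [433.6392 286.0619] (1.4214847087860107, 17.46395492553711) 23.96249008178711
[[224 226 225 223 219 215 214 219 222 224 223 225]
 [225 225 221 208 193 182 180 190 204 217 220 224]
 [226 224 209 184 158 139 137 151 172 196 213 222]
 [227 220 198 172 144 120 109 116 142 175 208 223]
 [225 215 195 180 158 128 111 107 125 162 203 224]
 [225 214 193 187 165 138 120 108 120 158 202 224]
 [225 218 197 181 160 136 123 114 128 165 206 223]
 [227 222 205 182 161 142 132 134 154 187 214 225]
 [228 225 219 200 183 170 166 175 192 210 223 225]
 [227 226 225 223 217 210 207 212 219 223 226 225]
 [228 227 227 228 227 227 226 225 225 227 226 226]]
[[158 159 159 157 154 146 143 141 
[... 2140 characters left out ...]
, 209, 98), (205, 204, 96), (216, 207, 98), (213, 204, 92), (201, 172, 86), (183, 120, 77)]
252 [(94, 82, 69), (133, 127, 81), (171, 171, 97), (172, 171, 96), (167, 161, 99), (190, 162, 92), (190, 157, 82), (183, 138, 77), (175, 114, 74)]
253 [(115, 109, 109), (124, 119, 109), (138, 135, 114), (137, 134, 113), (136, 129, 118), (170, 121, 85), (172, 117, 73), (172, 114, 73), (169, 109, 72)]
254 [(136, 131, 134), (137, 131, 133), (139, 133, 134), (137, 132, 133), (138, 133, 135), (168, 114, 84), (171, 109, 71), (171, 110, 71), (173, 111, 73)]
255 [(147, 141, 144), (145, 139, 142), (145, 140, 143), (145, 139, 143), (144, 138, 141), (172, 115, 85), (177, 113, 73), (177, 113, 74), (176, 113, 74)]
```

```bash
python3 - <<'E'
from h import *
np.set_printoptions(precision=4,suppress=True)
t=load("top0");s=load("scene0")
print("cams",ray(t,0,0)[0],ray(s,0,0)[0])
A=lambda x,y:(205+(x+.5)/5-.5,120+(y+.5)/5-.5)
C=lambda x,y:(235+(x+.5)/5-.5,180+(y+.5)/5-.5)
print("pin proj scene",proj(s,[.46,.3195,.088]),"flange top-view",proj(t,[.46,.3195,.054]))
print("hinge tri",tri(t,A(76,404),s,C(513,66)))
for n,p,z in(("lipL",A(238,447),.073),("lipR",A(402,466),.073),("backL",A(245,407),.073),("backR",A(400,427),.073),("orangeL",A(285,437),.043),("orangeR",A(361,444),.043),
 ("wbL",A(80,30),.065),("wbR",A(752,106),.065),("wlF",A(33,347),.065),("wrF",A(712,428),.065)): print(n,onz(t,*p,z))
print("lip tri",tri(t,A(238,450),s,C(404,103)),tri(t,A(402,468),s,C(292,137)))
th=np.arctan2(0,1)
# holder
for u,v in((433.7,250.3),(462.4,250.8),(448.2,250.5)): print("holder",onz(t,u,v,.102))
B=lambda x,y:(130+(x+.5)/5-.5,215+(y-300+.5)/5-.5)
for p in((472,402),(594,360)): print("scene holder top",onz(s,*B(*p),.102))
D=lambda x,y:(400+(x-400+.5)/4-.5,230+(y+.5)/4-.5)
for p in((469,48),(629,46),(631,124),(470,124)): print("stand top",onz(t,*D(*p),.035))
E
```

```text
cams [0.4445 0.0164 1.0211] [ 1.2281 -0.569   0.6735]
pin proj scene [349.4136 160.0244] flange top-view [151.411 248.638]
hinge tri (array([0.5644, 0.1607, 0.0754]), np.float64(0.000978273635557215))
lipL [0.5447 0.0891 0.073 ]
lipR [0.5351 0.0164 0.073 ]
backL [0.5626 0.0859 0.073 ]
backR [0.5526 0.017  0.073 ]
orangeL [0.5522 0.0698 0.043 ]
orangeR [0.5484 0.035  0.043 ]
wbL [0.7388 0.161  0.065 ]
wbR [ 0.6979 -0.1451  0.065 ]
wlF [0.5923 0.1821 0.065 ]
wrF [ 0.5509 -0.1226  0.065 ]
lip tri (array([0.5451, 0.091 , 0.0684]), np.float64(0.0038759431750037166)) (array([0.5354, 0.0176, 0.0713]), np.float64(0.003103153416418349))
holder [ 0.4475 -0.2989  0.102 ]
holder [ 0.4456 -0.36    0.102 ]
holder [ 0.4466 -0.3298  0.102 ]
scene holder top [ 0.5608 -0.2125  0.102 ]
scene holder top [ 0.5694 -0.1493  0.102 ]
stand top [ 0.4681 -0.2843  0.035 ]
stand top [ 0.4679 -0.376   0.035 ]
stand top [ 0.4235 -0.3748  0.035 ]
stand top [ 0.4249 -0.283   0.035 ]
```

Geometry checks out: fork to hinge measures 260.6 mm (260 given), fork height 71.5 mm, holder width 61 mm, and stand centre agrees with the holder. The rack yaw is about -7.7°. First I turn the tool to yaw 90°, so that tool x = world y and tool y = world x.

```bash
python3 -m pendant '[[[0,0,0,0,0,-10.6,1],[0,0,0,0,0,-10.6,1],[0,0,0,0,0,-10.6,1],[0,0,0,0,0,-10.6,1],[0,0,0,0,0,-10.6,1]]]' 40
python3 -m pendant '[[[0,0,0,0,0,-7.8,1],[0,0,0,0,0,-7.7,1],[0.053,0.021,0,0,0,0,1],[0.053,0.021,0,0,0,0,1],[0.053,0.021,0,0,0,0,1]]]'
python3 -m pendant '[[[0.053,0.021,0,0,0,0,1],[0.053,0.021,0,0,0,0,1],[0.053,0.021,0,0,0,0,1],[0.053,0.021,0,0,0,0,1],[0.053,0.021,0,0,0,0,1]]]'
```

```text
time: 0.72
position: [0.2293, -0.5809, 0.233]
tool_rot: [0.794, 0.608, 0.0, -0.001]
ft_force: [0.1, 0.1, -1.1]
grip_width: 0.0873
grip_force: 0.0
time: 1.35
position: [0.2926, -0.4205, 0.2331]
tool_rot: [0.707, 0.707, 0.0, -0.0]
ft_force: [0.4, 0.9, -0.6]
grip_width: 0.0868
grip_force: 0.0
time: 1.98
position: [0.3975, -0.1555, 0.2335]
tool_rot: [0.707, 0.707, 0.0, 0.0]
ft_force: [0.9, 0.1, 0.5]
grip_width: 0.0865
grip_force: 0.0
```

```bash
python3 -m pendant '[[[0.0594,0.0078,0,0,0,0,1],[0.0594,0.0078,0,0,0,0,1],[0.0594,0.0078,0,0,0,0,1],[0.0594,0.0078,0,0,0,0,1],[0.0594,0.0078,0,0,0,0,1]]]'
python3 -m pendant '[[[0.0594,0.0078,0,0,0,0,1],[0.0594,0.0078,0,0,0,0,1],[0.0594,0.0078,0,0,0,0,1],[0,0,0.04,0,0,0,0.6],[0,0,0.04,0,0,0,0.6]]]'
python3 - <<'E'
from h import *
from rig import *
print(get_obs()["position"])
t=camera("top");s=camera("scene")
b=np.zeros((500,800,3),np.uint8)
b[:,:400]=cv2.resize(t["img"][200:300,100:180,::-1],(400,500),interpolation=2)
b[:,400:]=cv2.resize(s["img"][110:210,310:390,::-1],(400,500),interpolation=2)
cv2.imwrite("pics/d.png",b)
E
```

```text
time: 2.6
position: [0.4359, 0.1417, 0.2335]
tool_rot: [0.707, 0.707, -0.0, 0.0]
ft_force: [0.4, 0.4, -0.3]
grip_width: 0.087
grip_force: 0.0
time: 3.22
position: [0.4592, 0.3192, 0.1526]
tool_rot: [0.706, 0.708, 0.001, 0.0]
ft_force: [0.6, -0.1, -1.4]
grip_width: 0.0741
grip_force: 0.0
[0.45915861 0.3192291  0.15261152]
```

View pics/d.png

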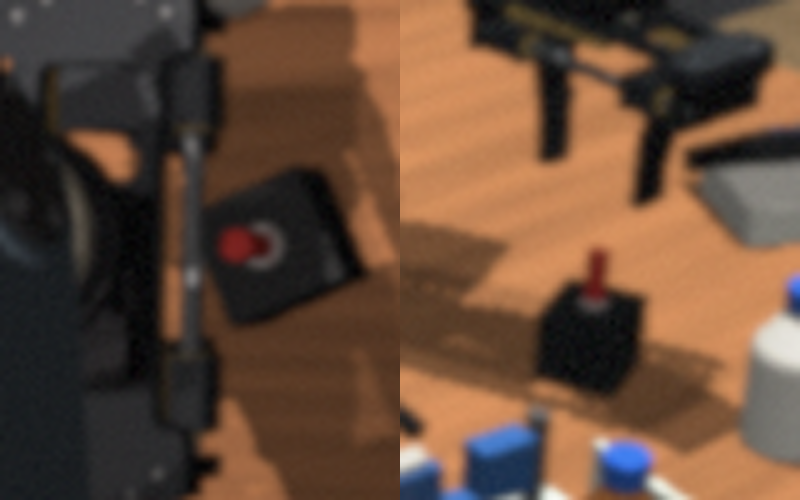

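The gripper stands centred above the pin (red top at pixel (147,249) in the top view), fingers straddling it. I descend and grip.

```bash
python3 -m pendant '[[[0,0.001,0.04,0,0,0,0.6],[0,0,0.03,0,0,0,0.6],[0,0,0.0136,0,0,0,0.6],[0,0,0,0,0,0,0.6],[0,0,0,0,0,0,0]]]' 30
python3 -m pendant '[[[0,0,0,0,0,0,0],[0,0,0,0,0,0,0],[0,0,0,0,0,0,0],[0,0,0,0,0,0,0],[0,0,0,0,0,0,0]]]'
```

```text
time: 3.95
position: [0.4613, 0.3184, 0.0713]
tool_rot: [0.707, 0.707, 0.001, 0.0]
ft_force: [-0.4, 0.1, 0.4]
grip_width: 0.048
grip_force: 0.0
time: 4.58
position: [0.4604, 0.318, 0.0701]
tool_rot: [0.707, 0.707, 0.0, 0.0]
ft_force: [-0.6, -0.9, 2.6]
grip_width: 0.013
grip_force: 30.0
```

```bash
python3 -m pendant '[[[0,0,-0.04,0,0,0,0],[0,0,-0.06,0,0,0,0],[-0.0595,0.0096,0,0,0,0,0],[-0.0595,0.0096,0,0,0,0,0],[-0.0595,0.0096,0,0,0,0,0]]]'
python3 -m pendant '[[[-0.0595,0.0096,0,0,0,0,0],[-0.0595,0.0096,0,0,0,0,0],[-0.0595,0.0096,0,0,0,0,0],[-0.0595,0.0096,0,0,0,0,0],[0,0,0.02,0,0,0,0]]]'
python3 -m pendant '[[[0,0,0.014,0,0,0,0],[0,0,0,0,0,0,0],[0,0,0,0,0,0,0],[0,0,0,0,0,0,0],[0,0,0,0,0,0,0]]]'
python3 - <<'E'
from h import *
from rig import *
print(get_obs()["position"])
s=camera("scene");pickle.dump(s,open("scene1.pkl","wb"))
t=camera("top");pickle.dump(t,open("top1.pkl","wb"))
for z in(.067,.077,.107): print(z,proj(s,[.5276,-.0973,z]),proj(t,[.5276,-.0973,z]))
b=np.zeros((500,800,3),np.uint8)
b[:,:400]=cv2.resize(t["img"][190:240,316:356,::-1],(400,500),interpolation=2)
b[:,400:]=cv2.resize(s["img"][185:235,237:277,::-1],(400,500),interpolation=2)
cv2.imwrite("pics/e.png",b)
E
```

```text
time: 5.2
position: [0.4893, 0.1381, 0.1701]
tool_rot: [0.707, 0.708, 0.0, 0.0]
ft_force: [0.0, 0.2, 0.2]
grip_width: 0.013
grip_force: 30.0
time: 5.82
position: [0.5307, -0.104, 0.151]
tool_rot: [0.709, 0.705, 0.001, 0.004]
ft_force: [-0.6, -0.1, -0.3]
grip_width: 0.0128
grip_force: 30.0
time: 6.45
position: [0.5281, -0.0982, 0.1365]
tool_rot: [0.707, 0.708, 0.0, 0.001]
ft_force: [-0.8, 0.4, -0.0]
grip_width: 0.0134
grip_force: 30.0
[ 0.5280749  -0.09816028  0.13651626]
0.067 [256.44252982 222.55417149] [336.0591015  215.67532038]
0.077 [256.28823615 219.40284853] [336.58977838 215.27400005]
0.107 [255.8157887  209.74253824] [338.25088507 214.01776478]
```

View pics/e.png

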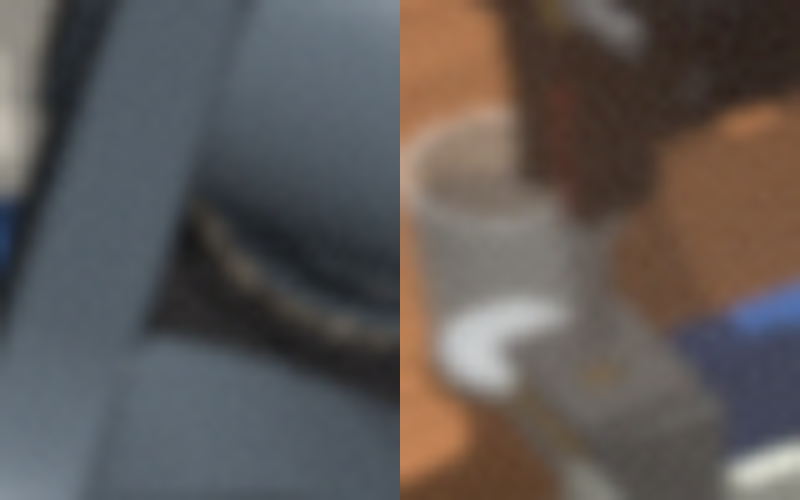

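The scene crop shows the shank (column ≈255.8) above the hole (column ≈256.3), so they line up. I lower it carefully.

```bash
python3 -m pendant '[[[0,0,0.004,0,0,0,0],[0,0,0.003,0,0,0,0],[0,0,0.003,0,0,0,0],[0,0,0.003,0,0,0,0],[0,0,0,0,0,0,0]]]'
```

```text
time: 7.18
position: [0.5276, -0.0984, 0.1226]
tool_rot: [0.707, 0.707, -0.0, -0.0]
ft_force: [-0.7, 0.7, -1.0]
grip_width: 0.0129
grip_force: 30.0
```

```bash
python3 -m pendant '[[[0,0,0.005,0,0,0,0],[0,0,0.005,0,0,0,0],[0,0,0.005,0,0,0,0],[0,0,0.005,0,0,0,0],[0,0,0,0,0,0,0]]]'
python3 -m pendant '[[[0,0,0.004,0,0,0,0],[0,0,0.003,0,0,0,0],[0,0,0.002,0,0,0,0],[0,0,0.002,0,0,0,0],[0,0,0,0,0,0,0]]]'
```

```text
time: 7.8
position: [0.5275, -0.0984, 0.1024]
tool_rot: [0.707, 0.707, -0.0, -0.0]
ft_force: [0.4, 1.9, -1.6]
grip_width: 0.0133
grip_force: 30.0
time: 8.43
position: [0.5278, -0.0984, 0.0921]
tool_rot: [0.707, 0.707, 0.0, 0.0]
ft_force: [-0.4, 1.7, 2.2]
grip_width: 0.0132
grip_force: 30.0
```

```bash
python3 -m pendant '[[[0,0,0.001,0,0,0,0],[0,0,0.0005,0,0,0,0],[0,0,0,0,0,0,0],[0,0,0,0,0,0,0],[0,0,0,0,0,0,0]]]'
```

```text
time: 9.05
position: [0.5278, -0.0984, 0.092]
tool_rot: [0.707, 0.707, 0.0, 0.0]
ft_force: [-2.9, 3.3, 13.2]
grip_width: 0.0134
grip_force: 30.0
```

It stops at the expected height with 13 N, so it's seated. I release it and rise.

```bash
python3 -m pendant '[[[0,0,-0.0015,0,0,0,0.5],[0,0,0,0,0,0,0.5],[0,0,0,0,0,0,0.5],[0,0,-0.02,0,0,0,0.5],[0,0,-0.05,0,0,0,0.5]]]'
python3 -m pendant '[[[0,0,-0.05,0,0,0,0.5],[-0.058,-0.02,0,0,0,0,0.5],[-0.058,-0.02,0,0,0,0,0.5],[-0.058,-0.02,0,0,0,0,0.5],[-0.058,-0.02,0,0,0,0,0.5]]]'
python3 - <<'E'
from h import *
from rig import *
print(get_obs()["position"])
s=camera("scene");pickle.dump(s,open("scene2.pkl","wb"))
t=camera("top");pickle.dump(t,open("top2.pkl","wb"))
for z in(.076,.110): print(z,proj(s,[.5276,-.0973,z]),proj(t,[.5276,-.0973,z]))
b=np.zeros((500,800,3),np.uint8)
b[:,:400]=cv2.resize(t["img"][180:240,316:364,::-1],(400,500),interpolation=2)
b[:,400:]=cv2.resize(s["img"][190:250,230:278,::-1],(400,500),interpolation=2)
cv2.imwrite("pics/f.png",b)
E
```

```text
time: 9.68
position: [0.526, -0.0981, 0.1602]
tool_rot: [0.707, 0.707, -0.001, -0.003]
ft_force: [1.7, -0.6, -0.2]
grip_width: 0.0428
grip_force: 0.0
time: 10.3
position: [0.447, -0.3324, 0.2117]
tool_rot: [0.707, 0.707, -0.0, 0.0]
ft_force: [0.4, -0.6, -0.3]
grip_width: 0.0438
grip_force: 0.0
[ 0.4470152  -0.33236628  0.211734  ]
0.076 [256.3037362  219.71950392] [336.53620947 215.31451138]
0.11 [255.76773822 208.75910461] [338.42296102 213.88762679]
```

View pics/f.png

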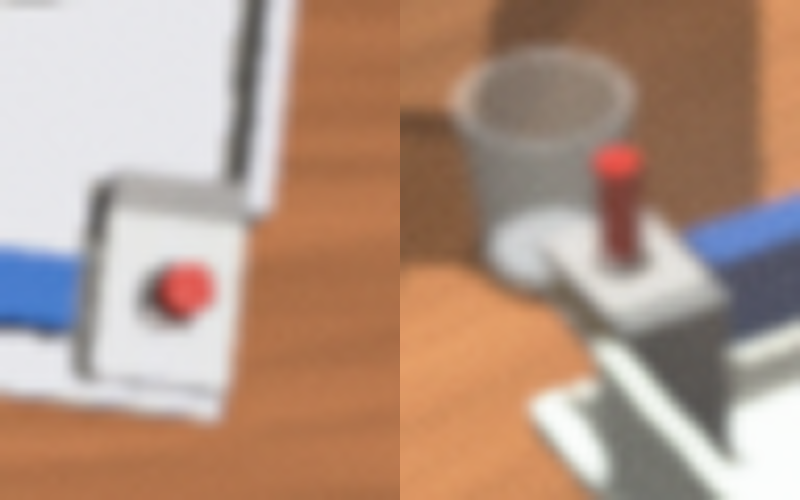

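The pin stands upright with its top at (338,214.4) in the top view, against a predicted (338.4,213.9): seated and free. Now the holder.

```bash
python3 -m pendant '[[[0.002,0,0.04,0,0,0,0.5],[0,0,0.04,0,0,0,0.5],[0,0,0.03,0,0,0,0.5],[0,0,0.02,0,0,0,0.5],[0,0,0.008,0,0,0,0.5]]]'
python3 -m pendant '[[[0,0,0,0,0,0,0.5],[0,0,0,0,0,0,0.5],[0,0,0,0,0,0,0],[0,0,0,0,0,0,0],[0,0,0,0,0,0,0]]]' 45
python3 -m pendant '[[[0,0,0,0,0,0,0],[0,0,0,0,0,0,0],[0,0,0,0,0,0,0],[0,0,0,0,0,0,0],[0,0,0,0,0,0,0]]]'
```

```text
time: 11.02
position: [0.4473, -0.3274, 0.0724]
tool_rot: [0.707, 0.707, 0.0, -0.002]
ft_force: [-0.3, -0.8, 0.5]
grip_width: 0.0436
grip_force: 0.0
time: 11.65
position: [0.448, -0.3287, 0.0743]
tool_rot: [0.707, 0.707, -0.0, 0.0]
ft_force: [0.5, -0.0, -0.3]
grip_width: 0.0211
grip_force: 0.0
time: 12.28
position: [0.4476, -0.3285, 0.074]
tool_rot: [0.707, 0.707, -0.0, -0.0]
ft_force: [-2.6, -0.3, 1.7]
grip_width: 0.0046
grip_force: 45.0
```

```bash
python3 -m pendant '[[[0,0,-0.04,0,0,0,0],[0,0,-0.04,0,0,0,0],[0,0,-0.04,0,0,0,0],[0.0544,0.0144,0,0,0,0,0],[0.0544,0.0144,0,0,0,0,0]]]'
python3 -m pendant '[[[0.0544,0.0144,0,0,0,0,0],[0.0544,0.0144,0,0,0,0,0],[0.0544,0.0144,0,0,0,0,0],[0.0544,0.0144,0,0,0,0,0],[0.0544,0.0144,0,0,0,0,0]]]'
python3 -m pendant '[[[0,0,0,0,0,7.75,0],[0,0,0.03,0,0,0,0],[0,0,0.018,0,0,0,0],[0,0,0,0,0,0,0],[0,0,0,0,0,0,0]]]'
python3 - <<'E'
from h import *
from rig import *
o=get_obs();print(o["position"],o["tool_rot"])
s=camera("scene");pickle.dump(s,open("scene3.pkl","wb"))
t=camera("top");pickle.dump(t,open("top3.pkl","wb"))
y=np.array([np.sin(.135),np.cos(.135),0]);c=np.array([.5482,.052,0])
for d in(-.033,-.03,.03,.033):
  for z in(.067,.073,.089,.095): print(d,z,proj(s,c+d*y+[0,0,z]),proj(t,c+d*y+[0,0,z]))
b=np.zeros((600,800,3),np.uint8)
b[:,:400]=cv2.resize(t["img"][170:230,250:290,::-1],(400,600),interpolation=2)
b[:,400:]=cv2.resize(s["img"][170:230,290:330,::-1],(400,600),interpolation=2)
cv2.imwrite("pics/g.png",b)
E
```

```text
time: 12.9
position: [0.4774, -0.2192, 0.1946]
tool_rot: [0.708, 0.706, 0.001, 0.001]
ft_force: [0.2, -0.2, -0.2]
grip_width: 0.0046
grip_force: 45.0
time: 13.52
position: [0.5489, 0.0544, 0.1939]
tool_rot: [0.707, 0.707, 0.0, 0.0]
ft_force: [0.3, -0.1, -0.9]
grip_width: 0.0046
grip_force: 45.0
time: 14.15
position: [0.549, 0.0524, 0.1464]
tool_rot: [0.753, 0.658, 0.0, 0.0]
ft_force: [-0.6, 0.4, -0.2]
grip_width: 0.0048
grip_force: 45.0
[0.54898073 0.0523787  0.14642237] [7.53178804e-01 6.57815620e-01 4.65187471e-04 2.87760317e-04]
-0.033 0.067 [294.87859641 209.44639115] [283.62823465 209.23465462]
-0.033 0.073 [294.90821487 207.60790818] [283.6160455  208.95524741]
-0.033 0.089 [294.98804666 202.64990707] [283.58278137 208.19275859]
-0.033 0.095 [295.01830615 200.76960561] [283.5700139 207.900104 ]
-0.03 0.067 [295.80962306 209.12688294] [282.2955893  209.07461802]
-0.03 0.073 [295.84204652 207.2896379 ] [282.2750544  208.79423218]
-0.03 0.089 [295.92943713 202.33504714] [282.21901537 208.02907433]
-0.03 0.095 [295.96256111 200.45606646] [282.19750664 207.73539593]
0.03 0.067 [313.97025042 202.89421963] [255.69205518 205.88012277]
0.03 0.073 [314.05594517 201.0817147 ] [255.50525402 205.58027355]
0.03 0.089 [314.28684683 196.19522948] [254.99551056 204.76203895]
0.03 0.095 [314.37433945 194.34260607] [254.79987428 204.44800368]
0.033 0.067 [314.85582708 202.59027684] [254.3644886  205.72072679]
0.033 0.073 [314.9440491  200.77900726] [254.16940924 205.41991016]
0.033 0.089 [315.18175703 195.89592032] [253.63707767 204.59903779]
0.033 0.095 [315.27182738 194.04461115] [253.4327728  204.28399098]
```

View pics/g.png

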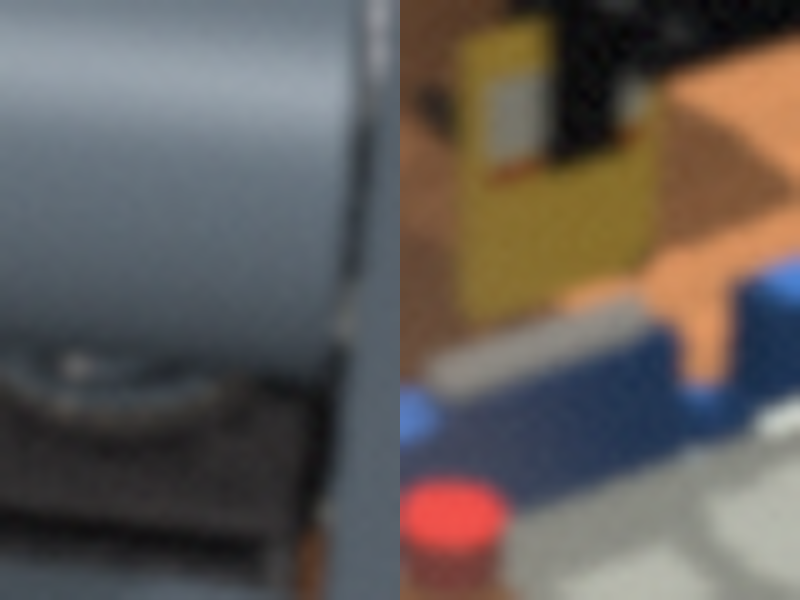

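The scene crop shows the holder upright directly above the slot, its lower corners at columns ≈295.5 and 315.5 against predictions of 296.0 and 314.4. I lower it while watching the force.

```bash
python3 -m pendant '[[[0,0,0.006,0,0,0,0],[0,0,0.006,0,0,0,0],[0,0,0.005,0,0,0,0],[0,0,0.003,0,0,0,0],[0,0,0,0,0,0,0]]]'
python3 -m pendant '[[[0,0,0.003,0,0,0,0],[0,0,0.003,0,0,0,0],[0,0,0.002,0,0,0,0],[0,0,0,0,0,0,0],[0,0,0,0,0,0,0]]]'
```

```text
time: 14.88
position: [0.5483, 0.0523, 0.1255]
tool_rot: [0.753, 0.658, -0.0, -0.0]
ft_force: [-0.3, -0.5, 0.1]
grip_width: 0.0049
grip_force: 45.0
time: 15.5
position: [0.5485, 0.0523, 0.118]
tool_rot: [0.753, 0.658, 0.0, 0.0]
ft_force: [-0.5, -0.1, -0.2]
grip_width: 0.0046
grip_force: 45.0
```

```bash
python3 -m pendant '[[[0,0,0.003,0,0,0,0],[0,0,0.003,0,0,0,0],[0,0,0.003,0,0,0,0],[0,0,0,0,0,0,0],[0,0,0,0,0,0,0]]]'
python3 -m pendant '[[[0,0,0.003,0,0,0,0],[0,0,0.003,0,0,0,0],[0,0,0.002,0,0,0,0],[0,0,0,0,0,0,0],[0,0,0,0,0,0,0]]]'
```

```text
time: 16.12
position: [0.5485, 0.0523, 0.1089]
tool_rot: [0.753, 0.658, 0.0, -0.0]
ft_force: [-0.6, 0.1, -0.0]
grip_width: 0.0046
grip_force: 45.0
time: 16.75
position: [0.5485, 0.0523, 0.101]
tool_rot: [0.753, 0.658, 0.0, 0.0]
ft_force: [0.5, 0.7, -0.5]
grip_width: 0.0047
grip_force: 45.0
```

```bash
python3 -m pendant '[[[0,0,0.002,0,0,0,0],[0,0,0.002,0,0,0,0],[0,0,0.002,0,0,0,0],[0,0,0,0,0,0,0],[0,0,0,0,0,0,0]]]'
python3 -m pendant '[[[0,0,0.001,0,0,0,0],[0,0,0.001,0,0,0,0],[0,0,0.001,0,0,0,0],[0,0,0,0,0,0,0],[0,0,0,0,0,0,0]]]'
```

```text
time: 17.38
position: [0.5488, 0.0523, 0.0954]
tool_rot: [0.753, 0.658, 0.0, 0.0]
ft_force: [-0.5, -0.3, 5.4]
grip_width: 0.0049
grip_force: 45.0
time: 18.0
position: [0.5488, 0.0523, 0.0927]
tool_rot: [0.753, 0.658, 0.0, 0.0]
ft_force: [-1.0, 0.1, 6.7]
grip_width: 0.0042
grip_force: 45.0
```

Spring force is rising as expected (about 1 mm to go). I'll press to the floor in small steps.

```bash
python3 -m pendant '[[[0,0,0.0005,0,0,0,0],[0,0,0.0005,0,0,0,0],[0,0,0,0,0,0,0],[0,0,0,0,0,0,0],[0,0,0,0,0,0,0]]]'
python3 -m pendant '[[[0,0,0.0005,0,0,0,0],[0,0,0.0003,0,0,0,0],[0,0,0,0,0,0,0],[0,0,0,0,0,0,0],[0,0,0,0,0,0,0]]]'
```

```text
time: 18.62
position: [0.5488, 0.0523, 0.0919]
tool_rot: [0.753, 0.658, 0.0, 0.0]
ft_force: [-1.5, -0.2, 8.6]
grip_width: 0.0048
grip_force: 45.0
time: 19.25
position: [0.5488, 0.0523, 0.0919]
tool_rot: [0.753, 0.658, 0.0, 0.001]
ft_force: [-2.8, 0.5, 14.2]
grip_width: 0.0046
grip_force: 45.0
```

The height stops at 0.0919 while the force jumps to 14 N: it's on the slot floor. One last look before handing in.

```bash
python3 - <<'E'
from h import *
from rig import *
s=camera("scene");o=get_obs();print(o["position"],o["ft_force"],o["grip_force"])
cv2.imwrite("pics/i.png",crop(s,240,160,130,100,6))
E
```

```text
[0.54882204 0.05229861 0.09184812] [-2.75144304 -0.08129186 14.70544653] 45.00271605793387
```

View pics/i.png

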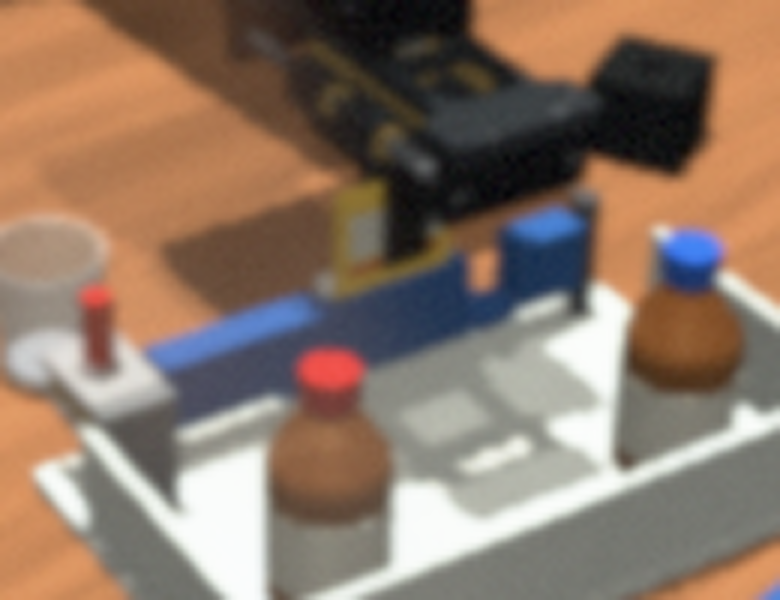

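The picture shows the holder down behind the lip at crop (390,240), the pin seated and upright at (97,330), and both bottles in place.

```bash
python3 -c "from rig import *;print(hand_in())"
```

```text
the job is handed in; nothing more can be done
None
```

The gate is locked with the pin seated and let go, and the label holder is pressed home in its slot (about 14 N down, 45 N grip); I handed the job in at about 19 s, but no verdict came back.

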